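# Snap the cover onto the terminal box and hold it down

## Task

Pull the drawer of the small blue-fronted drawer unit all the way out to its stop and take the white snap cover out of it. Set the cover square on the open grey terminal box, press it straight down until the two orange clips snap over its edges and the push suddenly gets easy, then keep pressing it against the black seal with a moderate push of about 10 N. Finish holding it like that, fingers still on the cover and still pressing, and leave the other things on the table where they stand.

Things in the scene. Friction and masses are not known exactly. Their poses are not given: they have to be found in the camera images.
- drawer_unit: grey drawer unit with one blue-fronted drawer, 180 deep (x) x 180 wide (y) x 90 high, fixed; its front looks left and away from the robot. Origin: centre of its underside. Its front faces its own -x; the drawer slides out along its own -x. The drawer's inside measures 135 (x) x 132 (y), its walls' upper edges are 68 above the table, its inner floor 22.
- drawer_unit_drawer0 (a joint): how far the drawer is out, in m: 0 closed, 0.1176 at its stop. Sliding friction about 1 N. It stays where it is left.
- drawer_unit_drawer0_handle (a point): middle of the drawer's steel bar handle, 52 mm above the table: a round horizontal bar 11 mm thick and 90 mm long, along the unit's y, 35 mm in front of the drawer front; can be gripped from above with a finger before and a finger behind the bar.
- cover: loose white plastic snap cover, about 60 g, upright in the drawer, rib roughly along the unit's x. Origin: centre of its underside; z up. Hollow skirt 53 (x) x 81 (y) x 16 deep, lower edge rounded; above it a flange 68 (x) x 96 (y) x 3 thick (underside 16, top 19 above the origin); on top a grip rib 40 long (x) x 18 wide (y), its top 43 above the origin. A half turn about z gives the same shape.
- cover_rib (a point): centre of the cover's grip rib, 31 mm above the cover's origin and 12 mm below the rib's top. Grip it across the cover's y.
- terminal_box: grey open-topped terminal box, fixed on the table, 68 (x) x 96 (y) outside, wall 4, so the opening is 60 (x) x 88 (y); rim 50 above the table, black seal on it up to 53. Origin: centre of its underside; z up. The cover goes on with its x and y along the box's (either way round), its skirt in the opening with 3.5 mm play each way. Two orange spring clips stand at the +y and -y ends.
- box_top (a point): centre of the free seal's top, 53 mm above the table: the flange's underside lies here when the cover sits unpressed, its origin then 37 above the table. Going down, the flange meets the clips with its underside about 66 above the table, the push rises to some 8 to 20 N (more if off-centre) and drops suddenly as the clips snap, the underside then about 54 above the table, 1 mm above the seal.
- seal: springy black seal frame on the box's rim, 68 x 96 outside, 4 wide, its top 3 mm above the grey rim; pressed, it sinks straight down 1 mm per 5 N, until after 3 mm the cover bottoms on the rim. Origin: its centre, 50 mm above the table unpressed (3 mm below its top).
- clip_left (a joint): orange spring clip at the box's +y end, 24 wide, up to 73 above the table; its lead-in slopes from 3.5 mm outside the flange's edge in to a nose 4.5 mm over it. Rad: 0 at rest or snapped over the cover, about 0.1 pushed outward as the flange passes.
- clip_right (a joint): orange spring clip at the box's -y end, the same.
- date_stamp: hand stamp with a red top, 26 x 45, 74 high, standing on the table near the terminal box; leave alone. Origin: centre of its underside.
- cup_block: a big built-up pile of filled paste cups, fixed, in the middle of the table between the drawer unit (right) and the terminal box (left), up to 140 mm above the table; carry things over it. Origin: a point at its foot near its middle.

How it is judged:
On the way, in this order (a step that is already met when the one before it is completed fails the run):
1. the drawer is pulled out to its stop (value of joint drawer_unit_drawer0 above 0.112 m), for 0.2 s.
2. the cover is lifted out of the drawer by the fingers (height (world z) of cover above 0.08 m and contact force between the fingers and cover above 1 N), for 0.2 s.
At the end, for the whole second after the job is handed in: The cover lies square and level on the seal (within 6 mm, 0.08 rad; tilt under 0.06 rad), flange no more than 0.5 mm above the free seal's top, both clips back over its flange (under 0.03 rad), at rest, the fingers still on it, pressed on the seal with over 4 N and on the whole box with under 40 N (z of cover in the frame of terminal_box between 0.032 and 0.0375 m and horizontal distance between cover and terminal_box below 0.006 m and angle between the y axis of cover and the y axis of terminal_box, either way round below 0.08 rad and angle between cover's own z axis and vertical below 0.06 rad and value of joint each of clip_left, clip_right below 0.03 rad and contact force between cover and seal above 4 N and contact force between cover and terminal_box below 40 N and contact force between the fingers and cover above 2 N and linear speed of cover below 0.02 m/s); the arm keeps its last pose, push and grip.
It fails at once if the hand stamp is moved (over 3 cm) (distance of date_stamp from where it was at the start of the episode above 0.03 m).
It also fails if it takes over 58 s, if anything falls off the work surface, if the arm or the gripper's body presses on something with over 40 N, if the wrist force passes 120 N, or if a joint passes its speed limit or range.

## Robot

A 6-joint arm with a two-finger parallel gripper is mounted at the origin on the work surface; the furniture and walls round the work are solid. World frame = base frame: x ahead of the robot, y to its left, z up, the work surface at z = 0. Lengths are in m, angles in rad, forces in N, time in s.
With the tool pointing down it reaches from about 0.325 to 0.775 m from the base axis. Payload 5.5 kg.
Tool frame: the origin (TCP) lies midway between the tips of the shut fingers; the grasp point (between the pads) lies 19 mm behind it (bot.tcp_to_grasp is the y of the grasp point in the tool frame, in m); y points along the fingers, x is the direction in which the jaws open and shut, and the axes are right-handed (so a half turn about y gives the same grasp; the last joint's range is limited). The gripper opens to 88 mm and grips with 3 to 60 N. Pads are 20 mm wide; open, the fingers measure 115 mm over their backs; the gripper's body (75 mm by 178 mm) begins 61 mm behind the grasp point.
Start: joints at [-1.303, 0.091, 1.231, -0, 1.82, -0.057], TCP at [0.191, -0.569, 0.198] pointing down, gripper open.
Joint ranges: [-2.87, 2.87], [-0.86, 2.18], [0.17, 2.46], [-1.51, 4.65], [0.06, 2.69], [-2.65, 2.65]. Speed limits (rad/s): [2.57, 2.57, 3.01, 3.14, 3.14, 3.14].

## Interface

Orientations are given as a unit quaternion [x, y, z, w].
In Python, from plant import bot gives the robot as it stands. Calls block until the motion is done:
- bot.move_pose(position, orientation): joint-space move of the TCP to a pose.
- bot.move_l(position, rotation=None, rate=0.15, f_stop=None): straight line of the TCP; rotation=None keeps the orientation; rate is the mean speed in m/s. With f_stop (N) it stops when the force on the tool has changed by that much, and returns True; else False.
- bot.movej(angles): joint-space move.
- bot.move_gripper(opening, strength=None): opening from 0.0 (shut) to 1.0 (fully open); strength is the grip in N (None keeps the last); returns when the fingers have stopped.
- bot.sleep(seconds).
- bot.solve_ik(position, orientation): joint angles nearest the present ones, or None.
- bot.get_image(name): name is "scene" or "top" or "wrist"; returns the picture (384x512x3 uint8, red, green, blue); there is no depth.
- bot.camera_info(name): a dict with "fovy" (degrees; the focal length in pixels is half the picture's height over the tangent of half this angle, whatever the lens; pixels are square), "cx", "cy" (the principal point, pixels), "distortion" ([k1, k2, p1, p2, k3] as OpenCV has them; the pictures are not rectified), "cam_to_world" (4x4, takes a point from camera to world coordinates). Camera axes: x right, y up, looking along -z (the intrinsics and any distortion apply to the point x, -y, -z); pixel columns grow to the right and rows downward; lengths in m; the calibration is good to about 2 mm. A picture is of the moment at which its call begins: read the wrist's pose just before it. camera_info takes no time and is no camera call; for the wrist camera it gives the pose at the moment of the call.
A pose or a line that the arm cannot do raises bot.PlanningError and nothing moves.
- bot.close_job(): hands the job in, once; it reports no verdict.
Readings, each from a call of its own:
- bot.get_clock(): time.
- bot.get_joint_pos(): joint angles.
- bot.get_dq(): joint speeds.
- bot.get_effort(): joint torques, N m.
- bot.get_tcp_pos(): TCP position.
- bot.get_tcp_rot(): TCP orientation.
- bot.get_force(): force on the tool from outside, world axes, zero at the start.
- bot.get_moment(): the same for the moment, N m.
- bot.get_gripper_width(): opening from 0.0 (shut) to 1.0 (fully open).
Only numpy, scipy, OpenCV 4.12 (cv2) and the standard library are available. Lean on these libraries where they do the work, as an engineer would, in place of code of your own. Each camera call takes 0.05 s, during which the arm holds its last target.

## Working session

There is one attempt and no reset: what is moved stays moved. The work goes in short steps, each a Python script; the robot and the scene stay as the last script left them, time stands still between calls to the robot, and variables do not carry over. Pictures are saved under pics/ and viewed, and the job is handed in when it is done.

```bash
mkdir -p pics; ls; python3 - <<'E'
from plant import bot
import cv2
for n in ("scene","top","wrist"):
    print(n,bot.camera_info(n))
    cv2.imwrite(f"pics/{n}0.png",cv2.cvtColor(bot.get_image(n),cv2.COLOR_RGB2BGR))
print(bot.get_tcp_pos(),bot.get_tcp_rot(),bot.tcp_to_grasp,bot.get_clock())
E
```

```text
pics
scene {'fovy': 42.91487748421287, 'cx': 254.7624949303646, 'cy': 194.75450854285023, 'distortion': array([-0.02692541,  0.        ,  0.        ,  0.        ,  0.        ]), 'cam_to_world': array([[-0.84518294,  0.34532723, -0.40793983, -0.13211424],
       [-0.53433522, -0.56351757,  0.63002684,  1.02106889],
       [-0.01231584,  0.75046456,  0.66079594,  1.10911517],
       [ 0.        ,  0.        ,  0.        ,  1.        ]])}
top {'fovy': 44.87079914812828, 'cx': 256.7702119717848, 'cy': 188.57317842687948, 'distortion': array([-0.06417136,  0.        ,  0.        ,  0.        ,  0.        ]), 'cam_to_world': array([[-4.60256156e-04,  9.87275166e-01, -1.59020550e-01,
         2.59510824e-01],
       [-9.99997849e-01, -7.76019030e-04, -1.92358253e-03,
         1.64330163e-03],
       [-2.02250823e-03,  1.59019322e-01,  9.87273399e-01,
         1.54448115e+00],
       [ 0.00000000e+00,  0.00000000e+00,  0.00000000e+00,
         1.00000000e+00]])}
wrist {'fovy': 64.94576866866811, 'cx': 250.34383258587457, 'cy': 186.875747453468, 'distortion': array([-0.01519851,  0.        ,  0.        ,  0.        ,  0.        ]), 'cam_to_world': array([[ 0.31934836,  0.90318005,  0.28684913,  0.27227649],
       [-0.9476355 ,  0.30497069,  0.09476198, -0.54328754],
       [-0.00189345, -0.3020905 ,  0.95327737,  0.38277148],
       [ 0.        ,  0.        ,  0.        ,  1.        ]])}
[ 0.19139926 -0.56838504  0.19757717] [-0.57393532  0.41297529 -0.41217626  0.57459585] -0.0187 0.15
```

```bash
python3 - <<'E'
import cv2
for n in ("scene","top"):
    im=cv2.imread(f"pics/{n}0.png"); cv2.imwrite(f"pics/{n}0b.png",cv2.resize(im,(800,600),interpolation=cv2.INTER_CUBIC))
E
```

```text
(no output)
```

View pics/scene0b.png

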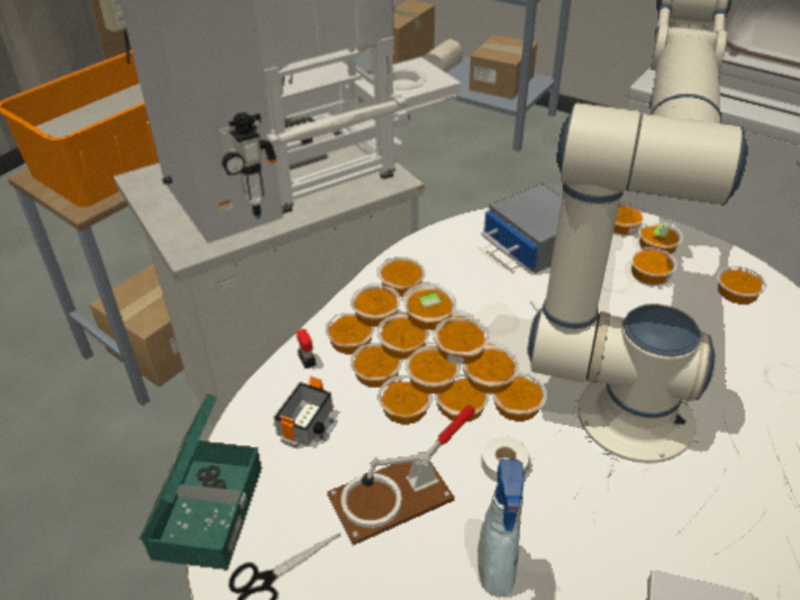

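View pics/top0b.png

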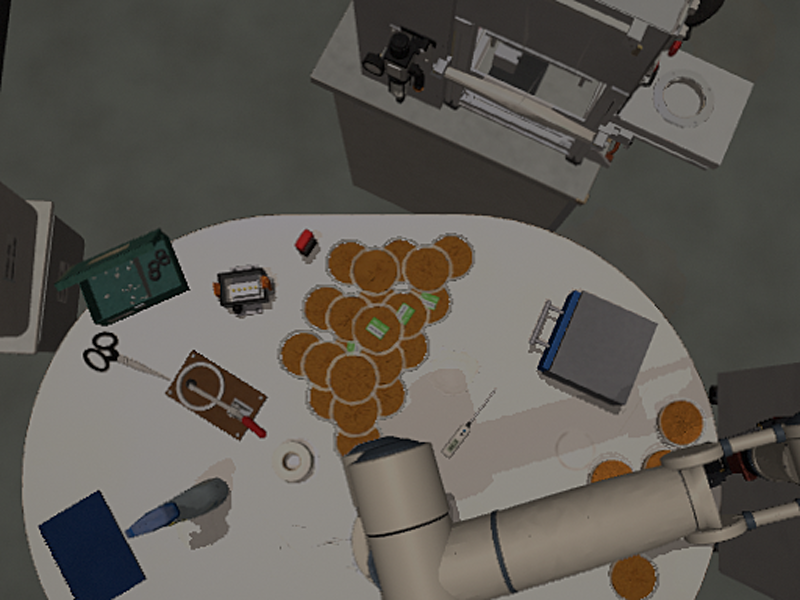

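View pics/wrist0.png

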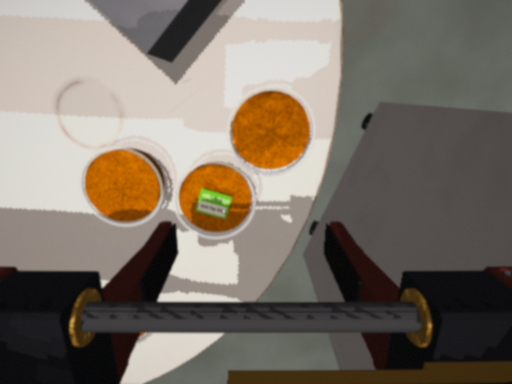

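The top view shows the drawer unit at about (600,348), with its handle to the left at (545,325). The terminal box is at (243,289), the red stamp at (307,243), and the cup pile lies between them. I'll enlarge these areas next.

```bash
cat > h.py <<'E'
import numpy as np, cv2
from scipy.spatial.transform import Rotation as R
def K(ci):
    f=192/np.tan(np.radians(ci['fovy'])/2)
    return np.array([[f,0,ci['cx']],[0,f,ci['cy']],[0,0,1.]])
def p2w(ci,uv,z):
    uv=np.array(uv,float).reshape(-1,1,2)
    n=cv2.undistortPoints(uv,K(ci),np.array(ci['distortion'])).reshape(-1,2)
    T=np.array(ci['cam_to_world'])
    d=np.c_[n[:,0],-n[:,1],-np.ones(len(n))]@T[:3,:3].T
    o=T[:3,3]
    return o+d*((np.broadcast_to(z,len(n))-o[2])/d[:,2])[:,None]
def w2p(ci,P):
    T=np.array(ci['cam_to_world']); P=np.atleast_2d(P)
    c=(P-T[:3,3])@T[:3,:3]*[1,-1,-1]
    return cv2.projectPoints(c.reshape(-1,1,3),np.zeros(3),np.zeros(3),K(ci),np.array(ci['distortion']))[0].reshape(-1,2)
def down(a):
    # tool y = -z world; tool x = (cos a, sin a,0)
    x=np.array([np.cos(a),np.sin(a),0]);y=np.array([0,0,-1.]);return R.from_matrix(np.c_[x,y,np.cross(x,y)]).as_quat()
def save(im,name,box=None,s=None):
    im=cv2.cvtColor(im,cv2.COLOR_RGB2BGR)
    if box: im=im[box[1]:box[3],box[0]:box[2]]
    s=s or 1
    cv2.imwrite('pics/'+name,cv2.resize(im,None,fx=s,fy=s,interpolation=cv2.INTER_CUBIC))
E
python3 - <<'E'
import cv2
im=cv2.imread("pics/top0.png")
cv2.imwrite("pics/t1.png",cv2.resize(im[180:265,330:430],None,fx=7,fy=7,interpolation=cv2.INTER_CUBIC))
cv2.imwrite("pics/t2.png",cv2.resize(im[140:210,125:215],None,fx=8,fy=8,interpolation=cv2.INTER_CUBIC))
E
```

```text
(no output)
```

View pics/t1.png

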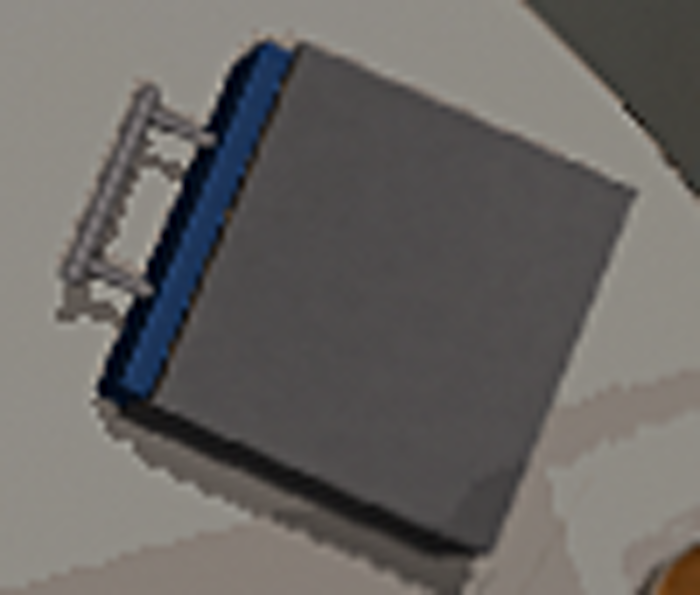

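View pics/t2.png

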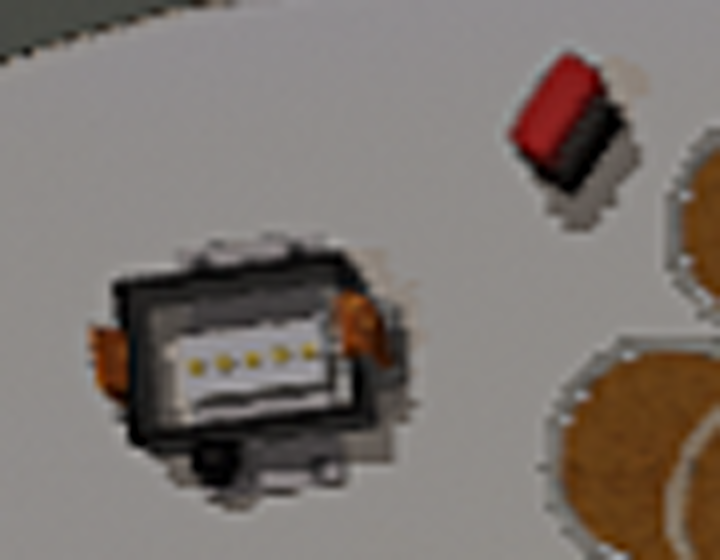

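```bash
python3 - <<'E'
from plant import bot
from h import *
ci=bot.camera_info("top")
c1=lambda a:[(330+x/7-.43,180+y/7-.43) for x,y in a]
c2=lambda a:[(125+x/8-.44,140+y/8-.44) for x,y in a]
h=p2w(ci,c1([(148,88),(72,272)]),.052);print(h,h.mean(0),np.linalg.norm(h[0]-h[1]))
u=p2w(ci,c1([(303,42),(636,190),(487,550),(155,400)]),.09);print(u.round(4),u.mean(0),np.linalg.norm(np.diff(u,axis=0),axis=1))
fr=(u[0]+u[3])/2-(u[1]+u[2])/2; print('out dir',fr, np.degrees(np.arctan2(fr[1],fr[0])))
d=h[0]-h[1]; print('handle dir',np.degrees(np.arctan2(d[1],d[0])))
b=p2w(ci,c2([(115,285),(345,255),(375,420),(135,442)]),.053);print(b.round(4),b.mean(0),np.linalg.norm(np.diff(b,axis=0),axis=1))
s=b[0]+b[3]-b[1]-b[2];print('box y',np.degrees(np.arctan2(s[1],s[0])))
st=p2w(ci,c2([(555,110)]),.074);print('stamp',st)
E
```

```text
[[ 0.48790386 -0.30114681  0.052     ]
 [ 0.40220798 -0.26326433  0.052     ]] [ 0.44505592 -0.28220557  0.052     ] 0.09369560007968095
[[ 0.5032 -0.365   0.09  ]
 [ 0.4351 -0.5146  0.09  ]
 [ 0.274  -0.4389  0.09  ]
 [ 0.3412 -0.2922  0.09  ]] [ 0.38834805 -0.40265951  0.09      ] [0.16436797 0.17804811 0.16135013]
out dir [0.06763999 0.1481481  0.        ] 65.45997834880663
handle dir -23.848169698986055
[[0.5445 0.391  0.053 ]
 [0.5569 0.2965 0.053 ]
 [0.4885 0.2822 0.053 ]
 [0.4795 0.3801 0.053 ]] [0.51733266 0.33744122 0.053     ] [0.09526606 0.06988338 0.0983857 ]
box y 96.33196843375441
stamp [[0.61255514 0.20858253 0.074     ]]
```

```bash
python3 - <<'E'
from plant import bot
from h import *
Rt=R.from_quat(bot.get_tcp_rot()).as_matrix(); print(Rt.round(3))
ci=bot.camera_info("wrist"); T=ci['cam_to_world']; print(Rt.T@(T[:3,3]-bot.get_tcp_pos()), (Rt.T@-T[:3,2]))
for a in (65.9,65.9-180):
  for P in ([0.43,-0.31,0.25],[.445,-.282,.034],[.493,-.175,.034],[.517,.337,.06]):
    print(a,P,bot.solve_ik(P,down(np.radians(a))))
ct=bot.camera_info("top")
for z in (.05,.1): print(p2w(ct,[(302,164),(285,205),(300,170)],z).round(3))
E
```

```text
[[ 0.319 -0.     0.948]
 [-0.948  0.001  0.319]
 [-0.001 -1.     0.   ]]
[ 0.00175581 -0.18532737  0.08467608] [-1.08878769e-04  9.53245113e-01 -3.02198185e-01]
65.9 [0.43, -0.31, 0.25] [-6.88819009e-01 -8.01546021e-02  1.31087814e+00 -4.44089210e-16
  1.91086912e+00 -1.83899099e+00]
65.9 [0.445, -0.282, 0.034] [-6.29418589e-01 -7.52281476e-02  1.68971725e+00 -4.44089210e-16
  1.52710355e+00 -1.77959057e+00]
65.9 [0.493, -0.175, 0.034] [-4.06133356e-01 -8.53643743e-02  1.69930644e+00 -4.44089210e-16
  1.52765059e+00 -1.55630533e+00]
65.9 [0.517, 0.337, 0.06] [ 5.22544864e-01  1.53185593e-01  1.40865224e+00 -4.44089210e-16
  1.57975482e+00 -6.27627113e-01]
-114.1 [0.43, -0.31, 0.25] [-6.88819009e-01 -8.01546021e-02  1.31087814e+00 -4.44089210e-16
  1.91086912e+00  1.30260167e+00]
-114.1 [0.445, -0.282, 0.034] [-6.29418589e-01 -7.52281476e-02  1.68971725e+00 -4.44089210e-16
  1.52710355e+00  1.36200209e+00]
-114.1 [0.493, -0.175, 0.034] [-4.06133356e-01 -8.53643743e-02  1.69930644e+00 -4.44089210e-16
  1.52765059e+00  1.58528732e+00]
-114.1 [0.517, 0.337, 0.06] [ 5.22544864e-01  1.53185593e-01  1.40865224e+00 -4.44089210e-16
  1.57975482e+00  2.51396554e+00]
[[ 0.582 -0.144  0.05 ]
 [ 0.446 -0.087  0.05 ]
 [ 0.562 -0.137  0.05 ]]
[[ 0.571 -0.139  0.1  ]
 [ 0.44  -0.084  0.1  ]
 [ 0.552 -0.133  0.1  ]]
```

```bash
python3 - <<'E'
from plant import bot
from h import *
bot.move_pose([.44,-.29,.25],down(np.radians(65.9)))
ci=bot.camera_info("wrist"); save(bot.get_image("wrist"),"w1.png",None,1.5)
bot.move_gripper(0.36)
np.save('ci1.npy',ci,allow_pickle=True)
print(bot.get_tcp_pos(),bot.get_clock(),bot.get_force(), w2p(ci,[[.445,-.282,.052]])*1.5)
E
```

```text
[ 0.44001771 -0.28997862  0.25000375] 2.7167 [0.29903258 0.26683874 0.05189486] [[387.41984155 237.65616152]]
```

View pics/w1.png

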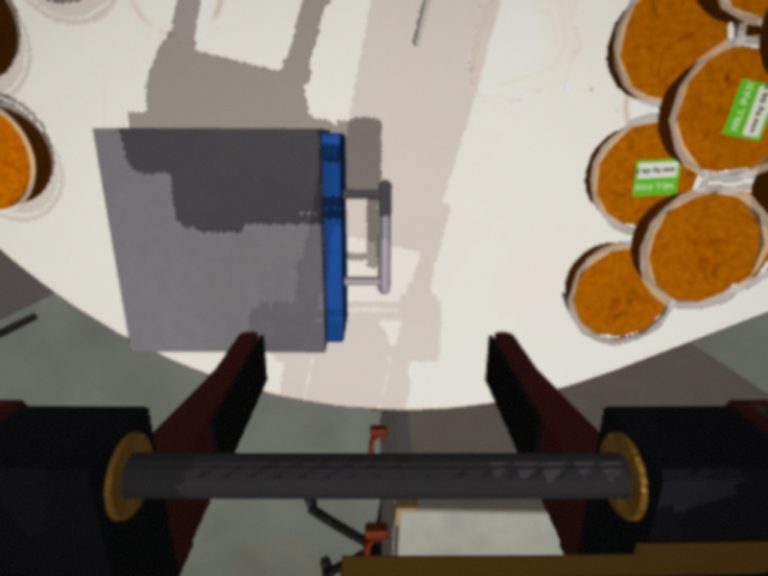

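The wrist view puts the handle bar from (384,183) to (386,292). My projected handle centre was (387,238), so the two agree.

```bash
python3 - <<'E'
from plant import bot
from h import *
ci=bot.camera_info("wrist")
h=p2w(ci,np.array([(384.5,183),(386,292)])/1.5,.052); print(h,h.mean(0)); d=h[0]-h[1]; print(np.degrees(np.arctan2(d[1],d[0])))
c=h.mean(0)*.5+.5*np.array([.4447,-.2822,.052]); a=np.radians(65.9)
print(c)
q=down(a)
bot.move_l([c[0],c[1],.12],q)
print(bot.move_l([c[0],c[1],.036],q,rate=.08,f_stop=8), bot.get_tcp_pos(),bot.get_force())
bot.move_gripper(0.0,20); print(bot.get_gripper_width()*88, bot.get_tcp_pos(),bot.get_force(),bot.get_clock())
E
```

```text
[[ 0.40188886 -0.26520025  0.052     ]
 [ 0.49028215 -0.30261326  0.052     ]] [ 0.44608551 -0.28390676  0.052     ]
157.05918604879528
[ 0.44539275 -0.28305338  0.052     ]
False [ 0.44577805 -0.28333886  0.03675719] [ 0.1249671  -0.42053763 -0.11508751]
0.7204499811143247 [ 0.44538195 -0.28306158  0.03598912] [ 0.00056291  0.11610762 -0.12266794] 5.575
```

```bash
python3 - <<'E'
from plant import bot
from h import *
save(bot.get_image("scene"),"s2.png",(280,100,400,200),6)
save(bot.get_image("wrist"),"w2.png",None,1.5)
save(bot.get_image("top"),"tt2.png",(300,150,430,265),5)
E
```

```text
(no output)
```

View pics/s2.png

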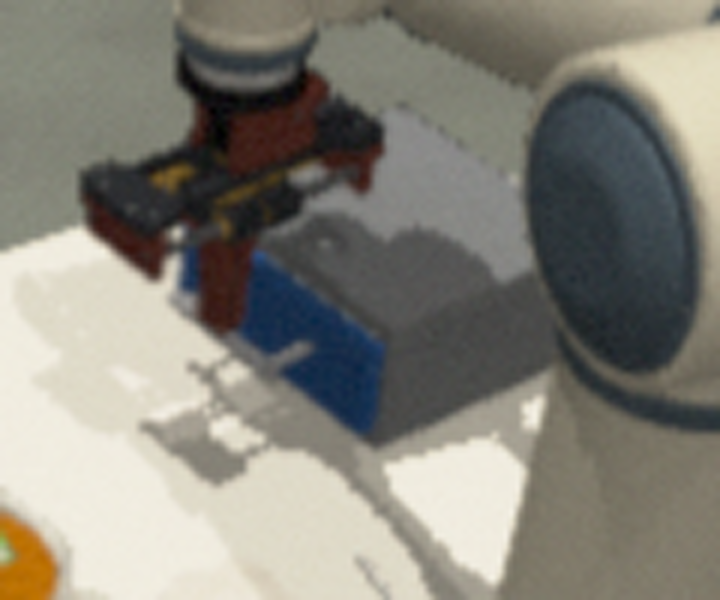

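View pics/w2.png

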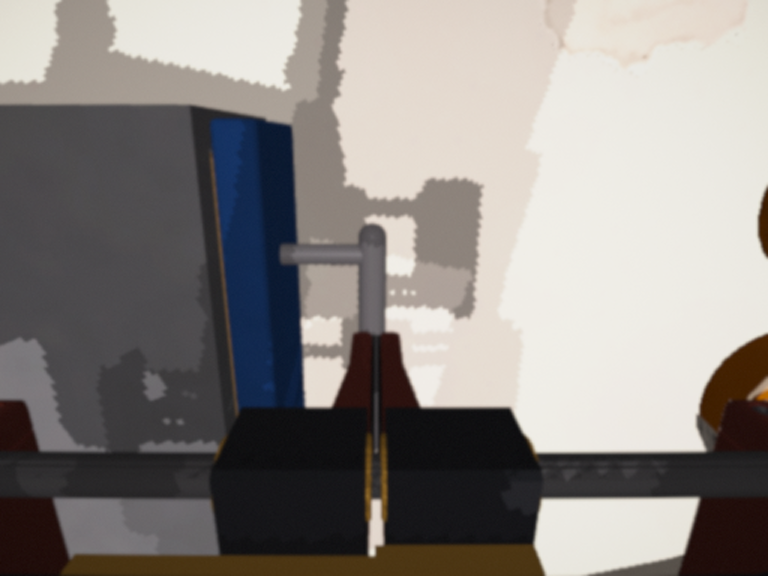

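```bash
python3 - <<'E'
from plant import bot
from h import *
ci=bot.camera_info("wrist");p=bot.get_tcp_pos()
print(w2p(ci,[p,p+[0,0,.0187],[.445,-.283,.0]])*1.5)
# bar end candidates
u=np.array([np.cos(np.radians(156)),np.sin(np.radians(156)),0])
for z in (0,.02,.036,.052): print(z,w2p(ci,[np.array([.4454,-.283,z])+u*.045])*1.5)
E
```

```text
[[376.4855603  328.92012039]
 [376.58615349 347.56472752]
 [376.12709127 300.3212149 ]]
0 [[376.35934907 214.81372843]]
0.02 [[376.44498698 222.12543555]]
0.036 [[376.52602918 229.04577235]]
0.052 [[376.62141212 237.19194555]]
```

View pics/tt2.png

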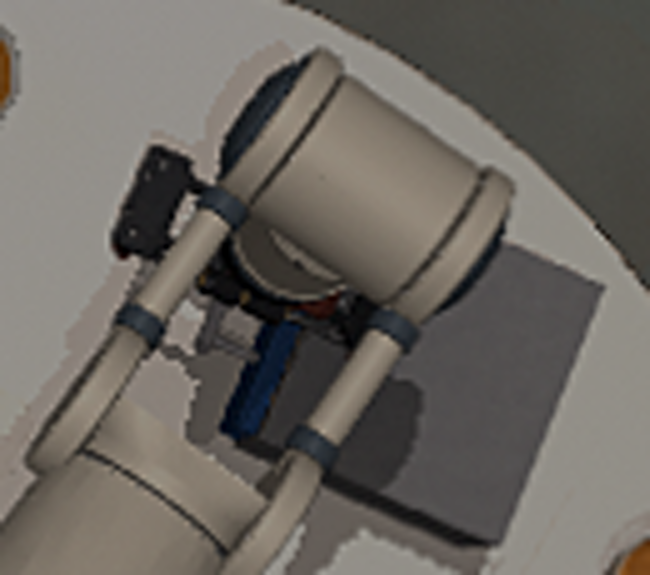

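```bash
python3 - <<'E'
import cv2
im=cv2.imread("pics/w2.png")[210:480,280:480]
cv2.imwrite("pics/w2z.png",cv2.resize(im,None,fx=2.2,fy=2.2,interpolation=cv2.INTER_CUBIC))
E
```

```text
(no output)
```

View pics/w2z.png

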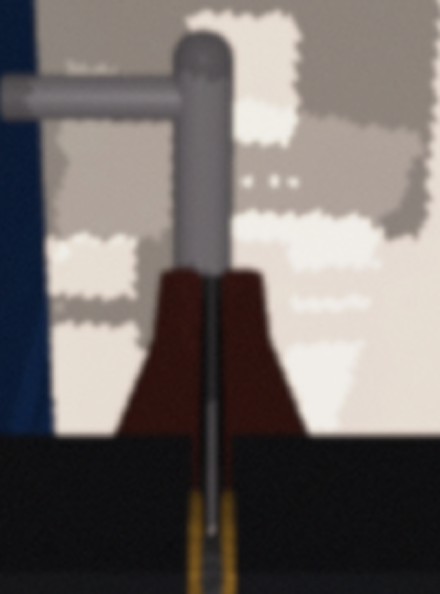

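The enlarged wrist view shows the shut fingers lying above the bar instead of around it. From the finger spacing, the real tips look about 20 mm higher than the reported TCP. I'll go up, open, and grip lower with a force stop.

```bash
python3 - <<'E'
from plant import bot
from h import *
p=bot.get_tcp_pos();q=down(np.radians(65.9))
bot.move_l([p[0],p[1],.06],q,rate=.1)
bot.move_gripper(0.34)
print(bot.get_gripper_width(),bot.move_l([p[0],p[1],.014],q,rate=.06,f_stop=6), bot.get_tcp_pos(),bot.get_force())
save(bot.get_image("wrist"),"w3.png",None,1.5)
bot.move_gripper(0.0,20); print(bot.get_gripper_width()*88, bot.get_tcp_pos(),bot.get_force(),bot.get_clock())
save(bot.get_image("wrist"),"w4.png",None,1.5)
E
```

```text
0.335363182549704 False [ 0.44563412 -0.28323216  0.0144394 ] [-0.24857219 -0.32246023  0.09692015]
10.367809807279171 [ 0.44551518 -0.28330898  0.01433594] [ 0.12744348 -0.51042791  1.42126927] 8.1833
```

View pics/w3.png

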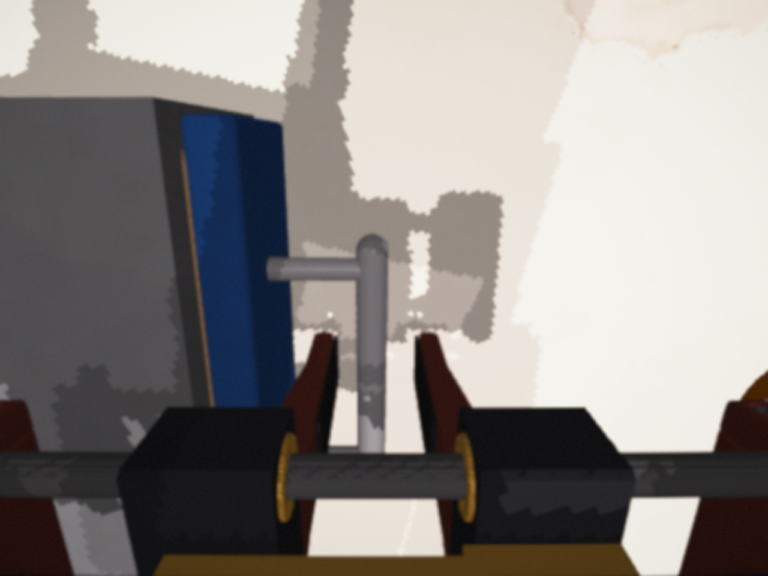

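View pics/w4.png

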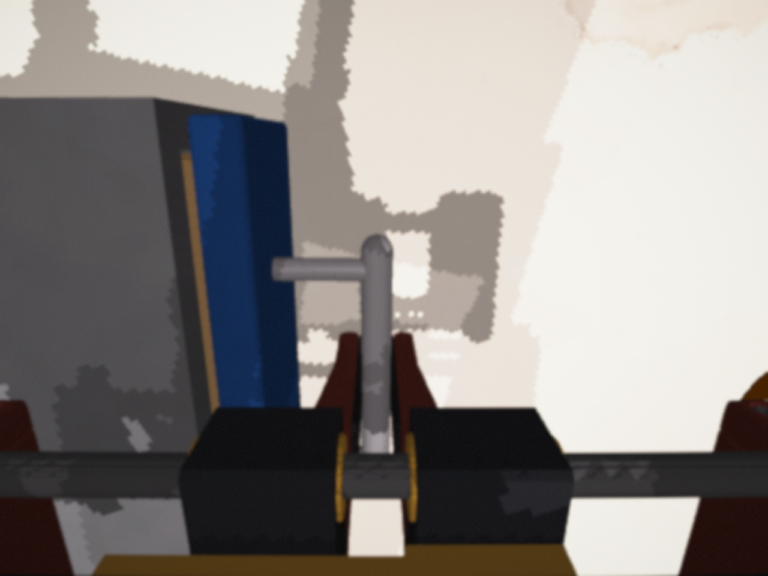

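The fingers now hold the bar: the width is 10.4 mm for an 11 mm bar. The real fingertips therefore sit about 20 mm higher than the reported TCP. I'll pull the drawer with a force stop.

```bash
python3 - <<'E'
from plant import bot
from h import *
p=np.array(bot.get_tcp_pos());a=np.radians(65.9);q=down(a)
d=np.array([np.cos(a),np.sin(a),0])
print(bot.move_l(p+d*.122,q,rate=.06,f_stop=12))
p2=np.array(bot.get_tcp_pos()); print((p2-p)@d,p2,bot.get_force(),bot.get_gripper_width()*88,bot.get_clock())
save(bot.get_image("wrist"),"w5.png",None,1.5)
save(bot.get_image("scene"),"s5.png",(220,80,420,230),4)
E
```

```text
True
0.11585614246800306 [ 0.49359673 -0.17790072  0.01431572] [-0.82218055 -0.3802457   3.47676427] 10.713663283800727 9.9917
```

View pics/w5.png

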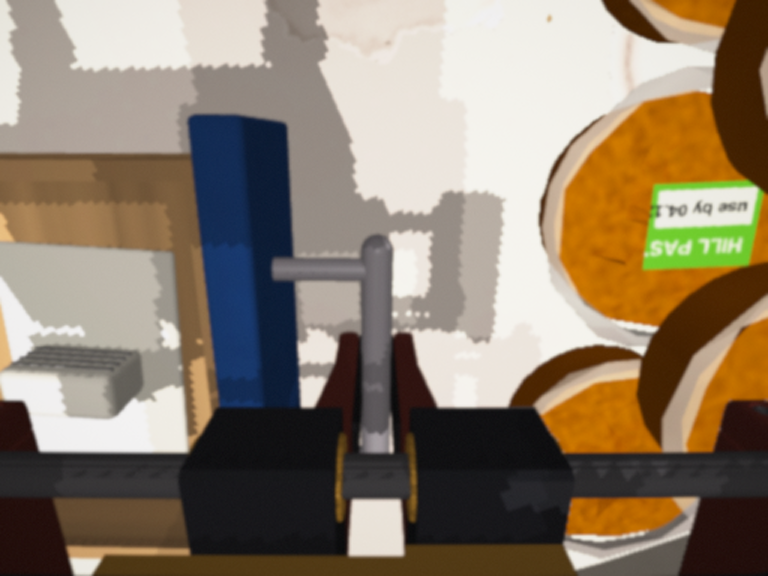

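View pics/s5.png

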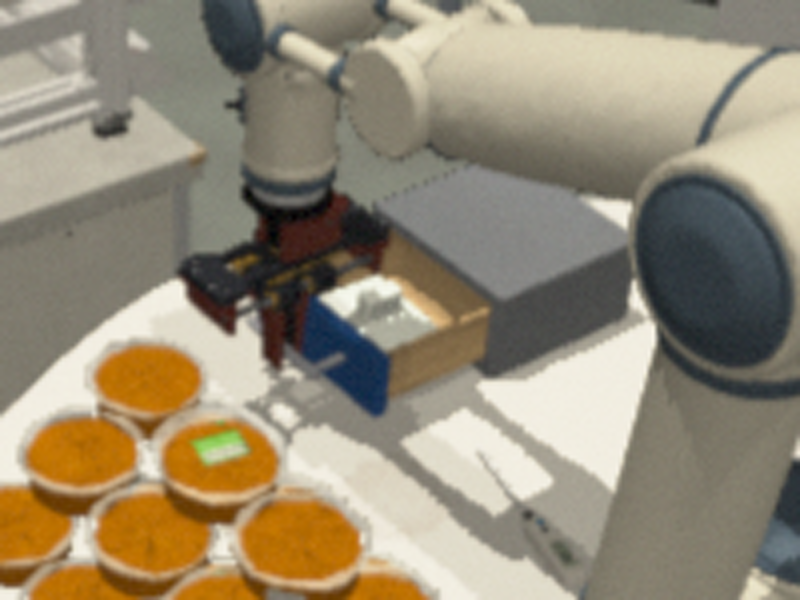

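```bash
python3 - <<'E'
from plant import bot
from h import *
bot.sleep(.3)
p=np.array(bot.get_tcp_pos());a=np.radians(65.9);q=down(a)
bot.move_gripper(.36)
bot.move_l([p[0],p[1],.15],q,rate=.15)
bot.move_gripper(.6)
bot.move_pose([.448,-.2815,.25],down(np.radians(-24.1)))
ci=bot.camera_info("wrist"); save(bot.get_image("wrist"),"w6.png",None,1.5)
save(bot.get_image("top"),"t6.png",(280,130,440,250),5)
print(bot.get_clock(),bot.get_tcp_pos(),bot.get_joint_pos())
E
```

```text
13.8583 [ 0.44804549 -0.28110937  0.24948282] [-6.24706549e-01 -8.26546977e-02  1.31416833e+00  7.37577142e-05
  1.91092102e+00 -2.05479090e-01]
```

View pics/w6.png

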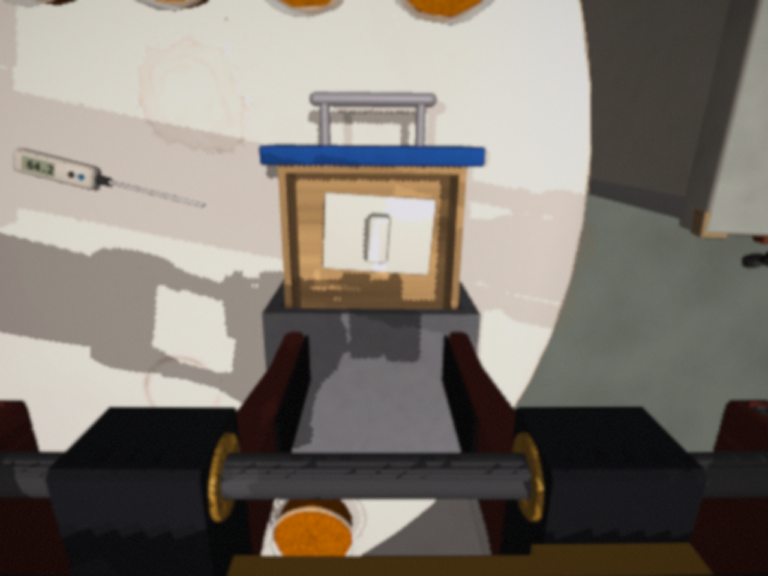

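The drawer is open and the cover lies in it, with the flange roughly (323–435, 193–274) and the rib at (377,238). I'll enlarge this.

```bash
python3 - <<'E'
import cv2
im=cv2.imread("pics/w6.png")[170:300,290:460]
cv2.imwrite("pics/w6z.png",cv2.resize(im,None,fx=4.5,fy=4.5,interpolation=cv2.INTER_CUBIC))
E
```

```text
(no output)
```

View pics/w6z.png

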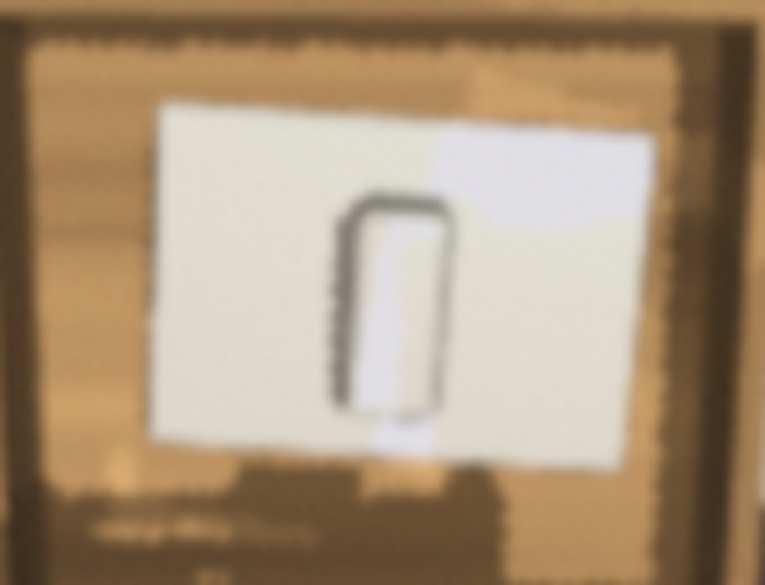

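```bash
python3 - <<'E'
from plant import bot
from h import *
ci=bot.camera_info("wrist")
f=lambda a:[((290+x/4.5)/1.5-.3,(170+y/4.5)/1.5-.3) for x,y in a]
b=p2w(ci,f([(158,102),(655,134),(620,470),(150,440)]),.041)
print(b.round(4),b.mean(0),np.linalg.norm(np.diff(b,axis=0),axis=1))
s=b[1]+b[2]-b[0]-b[3];print('y ang',np.degrees(np.arctan2(s[1],s[0])))
s=b[0]+b[1]-b[2]-b[3];print('x ang',np.degrees(np.arctan2(s[1],s[0])))
r=p2w(ci,f([(360,208),(451,212),(438,418),(348,412)]),.065);print(r.mean(0),np.linalg.norm(np.diff(r,axis=0),axis=1))
s=r[0]+r[1]-r[2]-r[3];print('rib ang',np.degrees(np.arctan2(s[1],s[0])))
E
```

```text
[[ 0.4252 -0.2296  0.041 ]
 [ 0.5097 -0.2739  0.041 ]
 [ 0.4783 -0.3336  0.041 ]
 [ 0.3943 -0.2894  0.041 ]] [ 0.45187327 -0.28161539  0.041     ] [0.09546792 0.06755245 0.09492999]
y ang -27.72123687083869
x ang 62.47385317672804
[ 0.45257079 -0.28128009  0.065     ] [0.01661393 0.03899134 0.01696662]
rib ang 62.67900071617809
```

```bash
python3 - <<'E'
from plant import bot
from h import *
q=down(np.radians(-27.5)); c=[.4521,-.2815]
bot.move_gripper(.5)
bot.move_l(c+[.12],q)
print(bot.move_l(c+[.035],q,rate=.1,f_stop=6),bot.get_tcp_pos())
print(bot.move_l(c+[.014],q,rate=.03,f_stop=3),bot.get_tcp_pos(),bot.get_force())
save(bot.get_image("wrist"),"w7.png",None,1.5)
print(bot.get_clock())
E
```

```text
False [ 0.45254943 -0.28182605  0.03588467]
True [ 0.45197232 -0.28143984  0.01715393] [-0.13197526  0.46746634  4.55595546]
16.8917
```

View pics/w7.png

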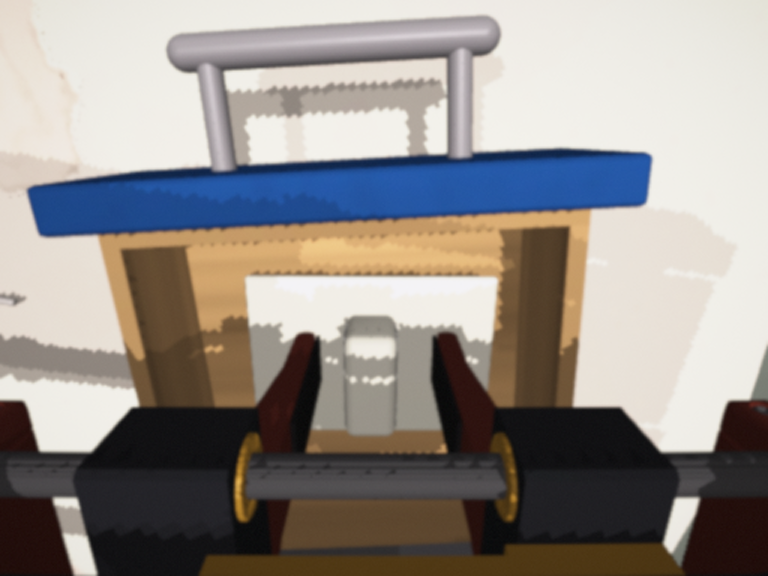

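Contact with the flange came at TCP z = 0.0172, so the tips are 24 mm above the reported TCP. The fingers straddle the rib evenly. I'll grip and lift.

```bash
python3 - <<'E'
from plant import bot
from h import *
bot.move_gripper(0.0,45); print(bot.get_gripper_width()*88,bot.get_force())
p=np.array(bot.get_tcp_pos()); 
bot.move_l([p[0],p[1],.10],rate=.1); bot.sleep(.3)
print(bot.get_gripper_width()*88,bot.get_force())
bot.move_l([p[0],p[1],.24],rate=.2)
save(bot.get_image("wrist"),"w8.png",None,1.5)
print(bot.get_clock(),bot.get_tcp_pos())
for z in (.24,.08,.03): print(bot.solve_ik([.517,.337,z],down(np.radians(-83.7))))
E
```

```text
17.843108627384904 [-3.07765219  1.40896387  6.92332525]
17.6533926425341 [-0.40960341 -0.10445599 -0.24590492]
19.6 [ 0.45080551 -0.28081523  0.23804964]
[ 5.22544864e-01  1.51491628e-01  1.09161805e+00 -4.44089210e-16
  1.89848298e+00  1.98338545e+00]
[ 5.22544864e-01  1.45409139e-01  1.38153606e+00 -4.44089210e-16
  1.61464746e+00  1.98338545e+00]
[ 5.22544864e-01  1.68316053e-01  1.44579083e+00 -4.44089210e-16
  1.52748577e+00  1.98338545e+00]
```

View pics/w8.png

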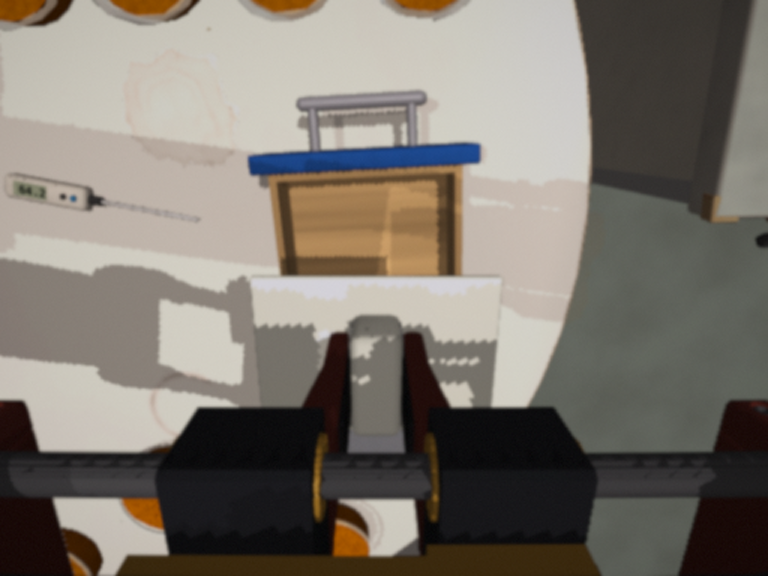

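```bash
python3 - <<'E'
from plant import bot
from h import *
ci=bot.camera_info("wrist"); p=np.array(bot.get_tcp_pos()); Rt=R.from_quat(bot.get_tcp_rot()).as_matrix()
e=p2w(ci,np.array([(252,276),(500,276)])/1.5-.2,p[2]+.024); print('in tool',((e-p)@Rt).round(4))
r=p2w(ci,np.array([(350,322),(404,322)])/1.5-.2,p[2]+.048); print('rib in tool',((r-p)@Rt).round(4))
bot.move_pose([.43,.33,.24],down(np.radians(-83.7)))
bot.sleep(.2)
ci=bot.camera_info("wrist"); np.save('ci9.npy',ci,allow_pickle=True)
im=bot.get_image("wrist"); save(im,"w9.png",None,1.5); save(im,"w9z.png",(170,20,340,140),4.5)
print(bot.get_clock(),bot.get_tcp_pos(),bot.get_gripper_width()*88)
E
```

```text
in tool [[-0.0442 -0.0238  0.0337]
 [ 0.0484 -0.0242  0.0339]]
rib in tool [[-0.0064 -0.048   0.0254]
 [ 0.0113 -0.048   0.0254]]
22.0417 [0.43031707 0.32959995 0.24003024] 17.535344234899192
```

View pics/w9.png

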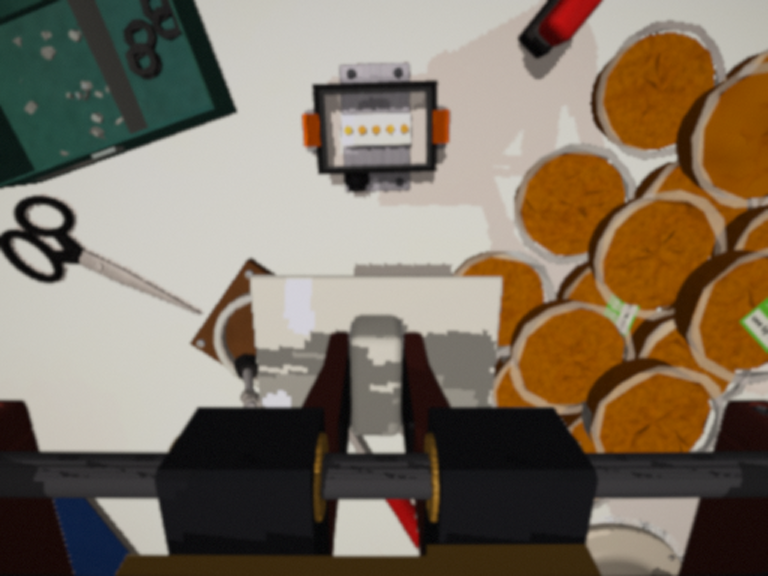

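View pics/w9z.png

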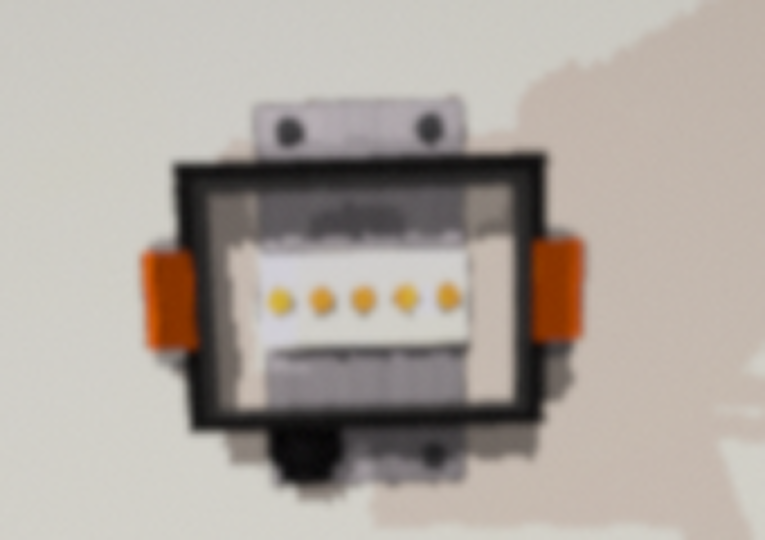

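```bash
python3 - <<'E'
from plant import bot
from h import *
ci=bot.camera_info("wrist"); p=np.array(bot.get_tcp_pos()); Rt=R.from_quat(bot.get_tcp_rot()).as_matrix()
f=lambda a:[(170+x/4.5-.4,20+y/4.5-.4) for x,y in a]
b=p2w(ci,f([(175,165),(547,153),(542,422),(193,430)]),.053)
print(b.round(4),b.mean(0),np.linalg.norm(np.diff(b,axis=0),axis=1))
s=b[1]+b[2]-b[0]-b[3];print('y',np.degrees(np.arctan2(s[1],s[0])))
s=b[0]+b[1]-b[2]-b[3];print('x',np.degrees(np.arctan2(s[1],s[0])))
cl=p2w(ci,f([(144,302),(582,290)]),.073);print('clips',cl,cl.mean(0))
print('in tool',(b.mean(0)-p)@Rt)
E
```

```text
[[0.5479 0.3892 0.053 ]
 [0.561  0.2958 0.053 ]
 [0.4951 0.2872 0.053 ]
 [0.4828 0.3798 0.053 ]] [0.52169229 0.33799623 0.053     ] [0.09430699 0.06647835 0.09341386]
y -82.23322758234453
x 7.762004459608258
clips [[0.51403009 0.39182405 0.073     ]
 [0.52861524 0.28481208 0.073     ]] [0.52132266 0.33831807 0.073     ]
in tool [0.00160299 0.18703784 0.09173067]
```

The box measures (0.522, 0.338) at −82.2° here, against (0.517, 0.337) from the top camera. I'll take one closer look.

```bash
python3 - <<'E'
from plant import bot
from h import *
q=down(np.radians(-82.2)); 
bot.move_l([.44,.347,.15],q,rate=.12); bot.sleep(.2)
ci=bot.camera_info("wrist"); np.save('ci10.npy',ci,allow_pickle=True)
im=bot.get_image("wrist"); save(im,"w10.png",None,1.5); save(im,"w10z.png",(150,0,350,140),4)
print(bot.get_clock(),bot.get_tcp_pos(),bot.get_gripper_width()*88)
E
```

```text
23.2083 [0.44029289 0.34712019 0.15090616] 17.716569126353164
```

View pics/w10.png

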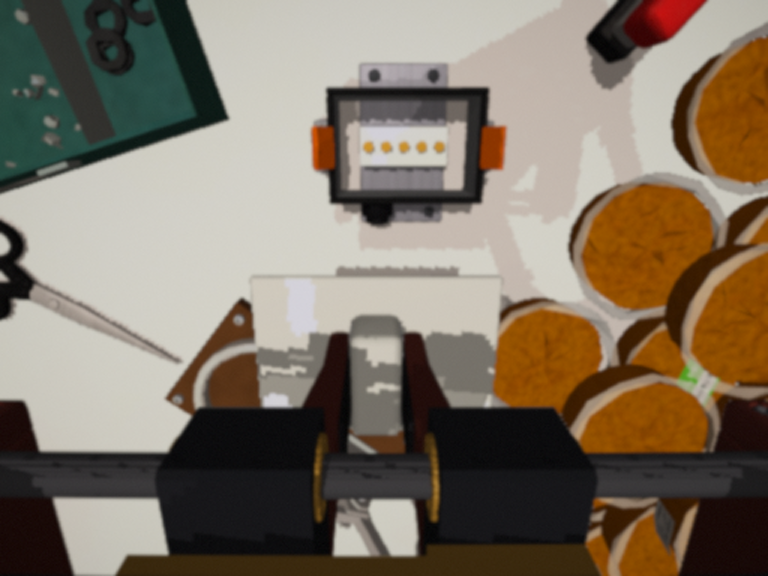

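View pics/w10z.png

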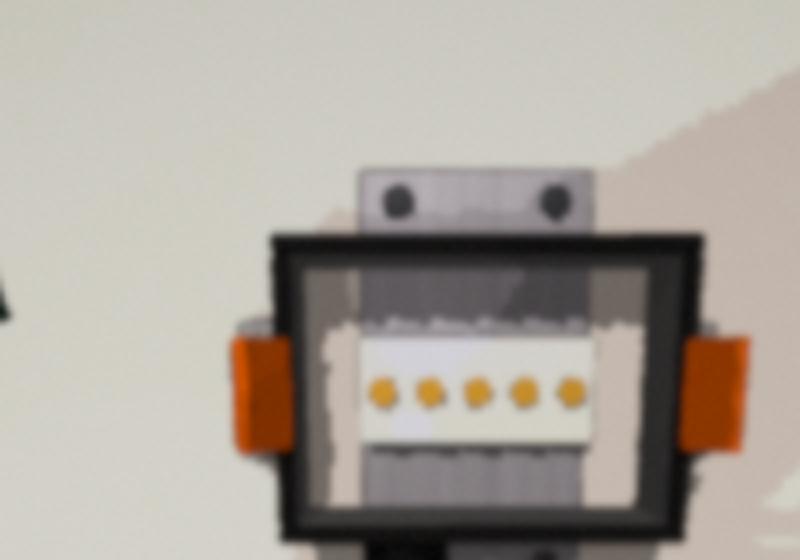

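```bash
python3 - <<'E'
from plant import bot
from h import *
ci=bot.camera_info("wrist"); p=np.array(bot.get_tcp_pos()); Rt=R.from_quat(bot.get_tcp_rot()).as_matrix()
f=lambda a:[(150+x/4-.4,0+y/4-.4) for x,y in a]
b=p2w(ci,f([(271,236),(703,236),(684,541),(281,541)]),.053)
print(b.mean(0),np.linalg.norm(np.diff(b,axis=0),axis=1))
s=b[1]+b[2]-b[0]-b[3];print('y',np.degrees(np.arctan2(s[1],s[0])))
s=b[0]+b[1]-b[2]-b[3];print('x',np.degrees(np.arctan2(s[1],s[0])))
cl=p2w(ci,f([(233,395),(748,395)]),.073);print('clips',cl.mean(0))
c=b.mean(0)
print('box in tool',(c-p)@Rt)
e=p2w(ci,np.array([(252,276),(500,276)])/1.5-.2,p[2]+.0255); print('cover front edge in tool',((e-p)@Rt).round(4))
print(Rt.round(3))
E
```

```text
[0.52163691 0.33825082 0.053     ] [0.09406224 0.06615846 0.09419155]
y -82.15605282972172
x 8.060906494697438
clips [0.52178409 0.33832353 0.073     ]
box in tool [0.01988149 0.09799744 0.07926132]
cover front edge in tool [[-0.0443 -0.0254  0.0361]
 [ 0.0474 -0.0255  0.0361]]
[[ 0.136  0.001  0.991]
 [-0.991  0.001  0.136]
 [-0.001 -1.     0.001]]
```

The measured sizes are about 2–3% small for both the box and the cover, so the wrist camera is likely a few mm further away than stated. I'll solve box and cover positions relative to the camera from their known sizes, which cancels that bias.

```bash
python3 - <<'E'
from plant import bot
from h import *
from scipy.optimize import least_squares
ci=bot.camera_info("wrist"); p=np.array(bot.get_tcp_pos()); Rt=R.from_quat(bot.get_tcp_rot()).as_matrix()
def fit(uv,obj,ang,t0):  # obj in own frame, x,y,z world-up; ang = its rotation of -y... 
    a=np.radians(ang); M=np.array([[np.cos(a),-np.sin(a),0],[np.sin(a),np.cos(a),0],[0,0,1]])
    r=least_squares(lambda t:(w2p(ci,obj@M.T+t)-uv).ravel(),t0); print(r.x.round(4),r.fun.round(2)); return r.x
# frame: x-> 7.9 deg
f=lambda a:np.array([(150+x/4-.4,0+y/4-.4) for x,y in a])
box=np.array([[.034,.048,0],[.034,-.048,0],[-.034,-.048,0],[-.034,.048,0]])
B=fit(f([(271,236),(703,236),(684,541),(281,541)]),box,7.95,[.52,.338,.053])
cuv=np.array([(252,276),(501,276)])/1.5-.2
C=fit(cuv,box[:2],7.8,[.44,.347,.175])
print('C-tcp in tool',(C-p)@Rt, 'B-C',B-C,'target tcp',(p+B-C)[:2])
E
```

```text
[0.5216 0.3378 0.0465] [ 0.18 -0.09 -0.04 -0.29 -0.26  0.1   0.11  0.3 ]
[0.4405 0.3454 0.1696] [ 0.   -0.03 -0.    0.03]
C-tcp in tool [ 1.72419925e-03 -1.87242077e-02  3.53828813e-06] B-C [ 0.08104581 -0.00756846 -0.12309768] target tcp [0.52133871 0.33955173]
```

```bash
python3 - <<'E'
from plant import bot
from h import *
q=down(np.radians(-82.1)); c=[.5212,.3394]
bot.move_l(c+[.12],q,rate=.12); bot.move_l(c+[.068],q,rate=.08); bot.sleep(.2)
save(bot.get_image("wrist"),"w11.png",None,1.5); im=bot.get_image("scene"); save(im,"s11.png",(140,200,260,300),6)
print(bot.get_clock(),bot.get_tcp_pos(),bot.get_force())
E
```

```text
25.1833 [0.5214519  0.33952825 0.06857818] [-0.04906828 -0.3343004  -0.61208456]
```

View pics/w11.png

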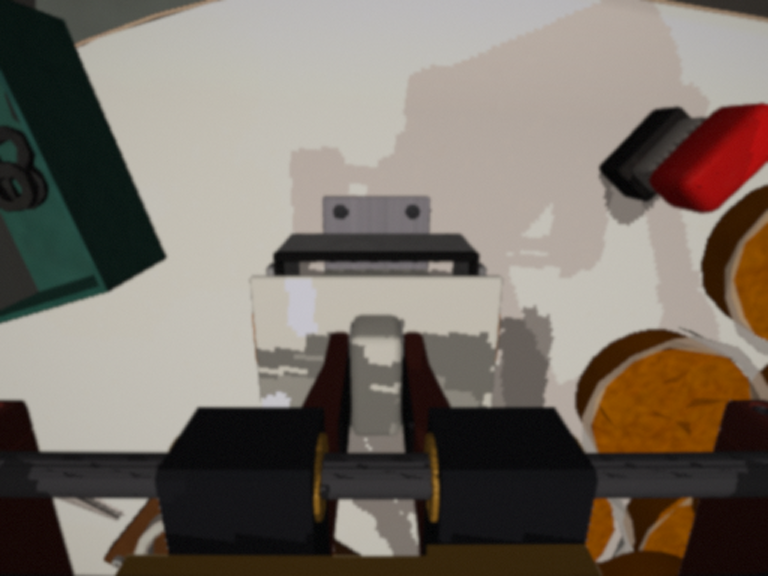

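View pics/s11.png

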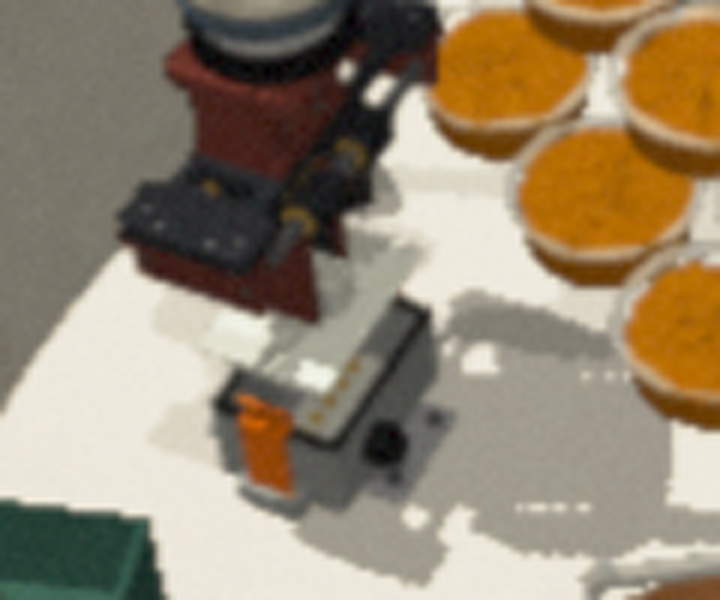

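```bash
python3 - <<'E'
from plant import bot
from h import *
import cv2
ci=bot.camera_info("wrist")
a=np.radians(7.95); M=np.array([[np.cos(a),-np.sin(a),0],[np.sin(a),np.cos(a),0],[0,0,1]])
B=np.array([.5216,.3378,.0465])
o=np.array([[.034,.048,0],[.034,-.048,0],[.030,.044,0],[.030,-.044,0],[.034,.048,-.053],[.034,-.048,-.053]])
print((w2p(ci,o@M.T+B)+.2)*1.5)
im=cv2.imread("pics/w11.png")[180:330,230:520]
cv2.imwrite("pics/w11z.png",cv2.resize(im,None,fx=2.7,fy=2.7,interpolation=cv2.INTER_CUBIC))
E
```

```text
[[274.50992937 250.98953009]
 [478.14450998 250.88704875]
 [283.50485893 259.19204785]
 [469.15008571 259.10075209]
 [293.95601418 229.27051358]
 [458.58869827 229.18260242]]
```

View pics/w11z.png

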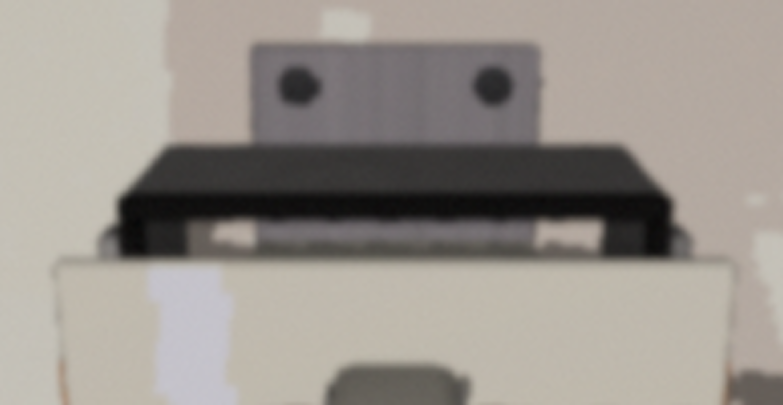

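```bash
python3 - <<'E'
from plant import bot
from h import *
q=down(np.radians(-82.1)); c=[.5208,.3394]
r=bot.move_l(c+[.047],q,rate=.04,f_stop=5); print(r,bot.get_tcp_pos(),bot.get_force())
if not r:
  for z in (.045,.043,.041,.039):
    r=bot.move_l(c+[z],q,rate=.02,f_stop=25); print(r,z,np.round(bot.get_tcp_pos(),4),np.round(bot.get_force(),2),np.round(bot.get_moment(),2))
    if r: break
save(bot.get_image("scene"),"s12.png",(140,200,260,300),6)
print(bot.get_gripper_width()*88,bot.get_clock())
E
```

```text
False [0.5207586  0.33932832 0.04687913] [ 0.30079775  0.09283249 -0.47683057]
False 0.045 [0.5212 0.3395 0.0454] [ 0.62 -0.38  0.91] [ 0.04 -0.09 -0.  ]
False 0.043 [0.5214 0.3396 0.044 ] [1.61 0.06 5.  ] [ 0.05 -0.06  0.03]
False 0.041 [0.5216 0.3398 0.0424] [0.87 1.16 5.69] [-0.01 -0.1  -0.01]
False 0.039 [0.5219 0.3399 0.041 ] [ 0.37 -0.41  8.25] [-0.01 -0.1  -0.03]
17.759258747421057 26.9083
```

View pics/s12.png

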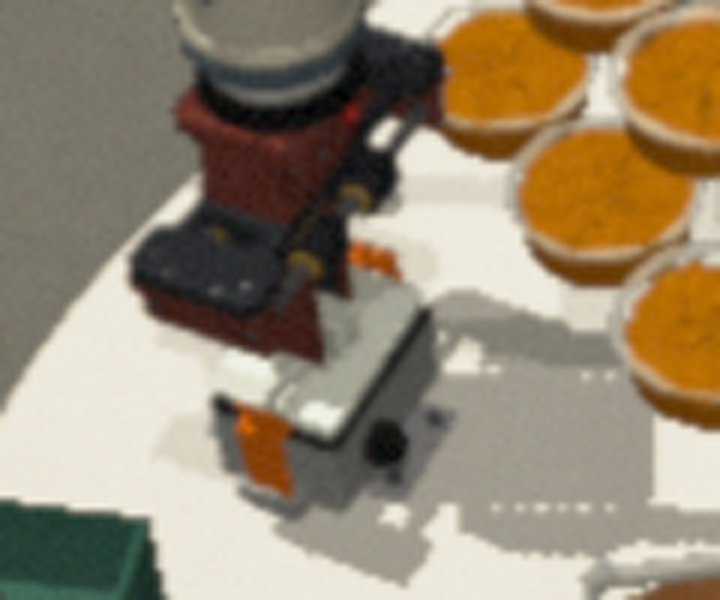

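The clips are engaging as expected, with the push rising to 8 N and no significant moment. I'll continue down.

```bash
python3 - <<'E'
from plant import bot
from h import *
q=down(np.radians(-82.1)); c=[.5208,.3394]; last=0
for z in np.arange(.037,.018,-.0015):
    r=bot.move_l(c+[z],q,rate=.02,f_stop=30); f=bot.get_force(); p=bot.get_tcp_pos()
    print(r,round(z,4),np.round(p,4),np.round(f,2),np.round(bot.get_moment(),2))
    if r or (f[2]<last-3) or f[2]>28: break
    last=max(last,f[2])
save(bot.get_image("scene"),"s13.png",(140,200,260,300),6)
print(bot.get_gripper_width()*88,bot.get_clock())
E
```

```text
False 0.037 [0.5222 0.3401 0.0398] [ 1.18 -1.2  10.89] [-0.06 -0.06  0.04]
False 0.0355 [0.5225 0.3404 0.0396] [-2.15 -1.36 14.87] [-0.08  0.27  0.  ]
False 0.034 [0.5221 0.3399 0.0361] [ 1.81 -0.69  4.31] [-0.01 -0.23  0.  ]
17.75676023887226 27.7083
```

View pics/s13.png

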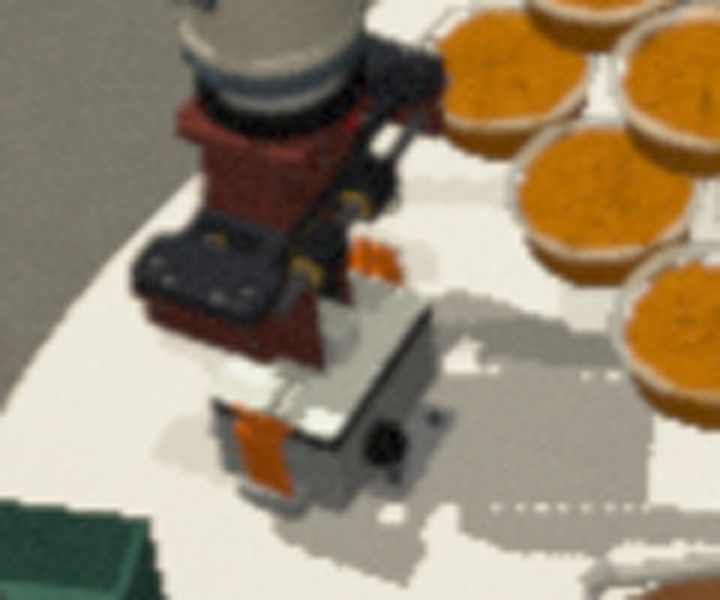

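```bash
python3 - <<'E'
from plant import bot
from h import *
q=down(np.radians(-82.1)); c=[.5208,.3394]
for z in np.arange(.033,.018,-.001):
    r=bot.move_l(c+[z],q,rate=.02,f_stop=30); bot.sleep(.1); f=np.array([bot.get_force() for _ in range(5)]).mean(0); p=bot.get_tcp_pos()
    print(r,round(z,4),np.round(p,4),np.round(f,2),np.round(bot.get_moment(),2))
    if r or f[2]>9: break
save(bot.get_image("scene"),"s14.png",(140,200,260,300),6)
save(bot.get_image("wrist"),"w14.png",None,1.5)
print(bot.get_gripper_width()*88,bot.get_clock())
E
```

```text
False 0.033 [0.5203 0.3392 0.0322] [ 0.77 -0.05 -0.54] [0.04 0.02 0.02]
False 0.032 [0.5207 0.3394 0.032 ] [-0.16  0.27  0.2 ] [0.01 0.07 0.02]
False 0.031 [0.5208 0.3394 0.0314] [-1.39 -1.81  2.92] [-0.09  0.3  -0.  ]
False 0.03 [0.5209 0.3394 0.0308] [-2.22 -1.44  5.55] [-0.21  0.52 -0.02]
False 0.029 [0.5209 0.3395 0.0303] [-4.5  -2.97  8.86] [-0.3   0.72  0.02]
False 0.028 [0.5209 0.3395 0.0299] [-4.6  -2.31 10.8 ] [-0.44  0.85  0.02]
17.621373496918142 29.9083
```

View pics/s14.png

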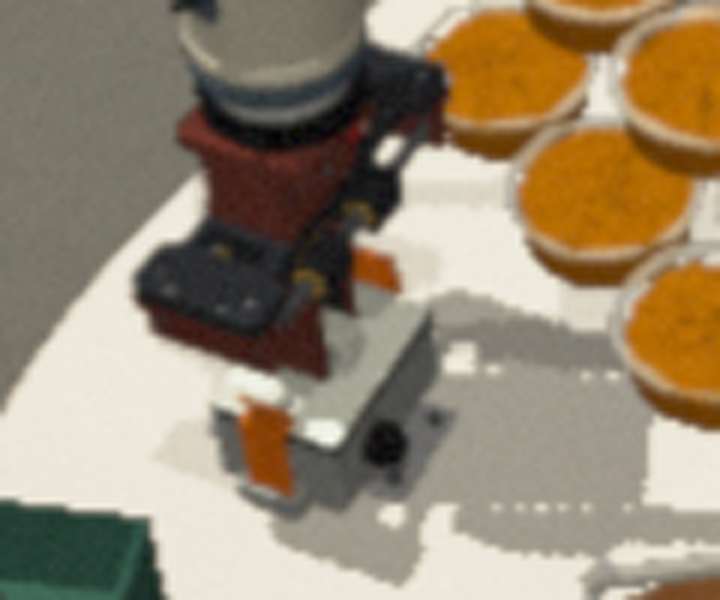

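View pics/w14.png

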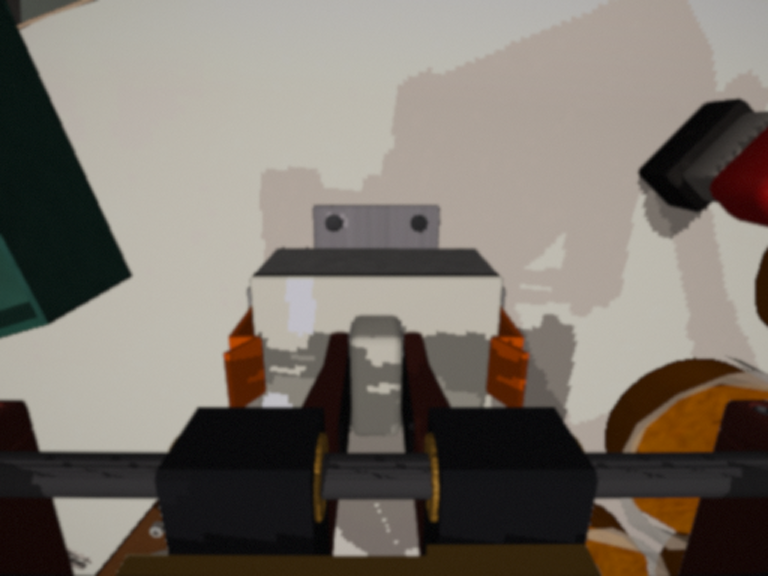

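Both orange clips overlap the flange edges at (245,360) and (508,360), and the cover edge lines up with the box. The push is about 10.8 N, with the TCP 2.1 mm below first seal contact. I'll check that it holds steady, then hand in.

```bash
python3 - <<'E'
from plant import bot
from h import *
for _ in range(3):
    bot.sleep(.4); print(np.round(bot.get_tcp_pos(),4),np.round(bot.get_force(),2),np.abs(bot.get_dq()).max().round(4))
print(R.from_quat(bot.get_tcp_rot()).as_matrix()[:,1].round(4),bot.get_gripper_width()*88)
f=bot.get_force()[2]; print(bot.get_clock())
if 6<f<20: bot.close_job(); print("handed in")
E
```

```text
[0.5209 0.3395 0.0298] [-5.38 -2.02 10.86] 0.0018
[0.5209 0.3395 0.0298] [-4.03 -2.75 10.06] 0.0019
[0.5209 0.3395 0.0299] [-3.86 -3.71 10.81] 0.002
[ 8.e-04  5.e-04 -1.e+00] 18.38043365844814
31.1083
the job is handed in; nothing more can be done
handed in
```

The cover is snapped onto the terminal box and held pressed on the seal, and I handed the job in at about 31 s of the 58 s limit. The hand-in reports no verdict, so the result rests on my own checks.

**What I did:**
- **Drawer:** I pulled it until it hit its stop. The gripper moved 115.9 mm while holding the handle, and the bar had already shifted slightly when gripped.
- **Cover:** I gripped it by the rib with the fingertips on the flange, lifted it out and carried it over the cups to the box.
- **Pressing:** The push rose to 14.9 N and then dropped to about 0 N as the clips snapped. I then pressed down onto the seal.

**Last checks:**
- **Push:** It was steady at 10–11 N, with the tool about 2.1 mm below first seal contact.
- **Posture:** The arm was at rest, the tool was vertical to within 0.001 rad, and the fingers were still gripping the rib.
- **Clips:** Both were visibly over the flange in the last pictures.
- **Stamp:** It was visible and standing in the last wrist picture. I did not measure whether it had moved.

**What failed or disagreed:**
- **First handle grip missed:** The real fingertips sit about 24 mm behind the reported TCP. I re-gripped lower and used that offset afterwards.
- **Wrist camera:** It read about 6 mm off in height, so I aligned the cover and box relative to each other in the same picture.
- **Top camera:** It placed the box about 4 mm away from the wrist camera's position. I used the wrist camera.
- **Side force:** About 5 N sideways and a moment of about 1 N·m remained on the tool in the final press. I did not relieve them.

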